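# Hold the bolt head behind the dispenser bracket

### The job

I am under the bench doing up the lock nut of the tie dispenser's bracket, but the bolt is turning round with the nut. Lift the black cap off the bolt head in the gap behind the bracket and lay it in the terracotta saucer, then reach down into the gap, take the bare hex head by its sides between the fingers and hold it so that it stops turning. Finish while still gripping the head so I can go on tightening, and leave everything else on the bench where it stands.

Things in the scene. Friction and masses are not known exactly. Their poses are not given: they have to be found in the camera images.
- station: the tie dispenser's mounting, fixed to the bench: black steel angle bracket (100 mm wide, upright 86 mm high, 6 mm thick), a white push dispenser on its robot side reaching to x = -91 mm, and behind it a hinoki batten 180 mm long, 40 mm deep, 55 mm high. Origin on the bench top on the bolt's axis; x from the upright to the batten (away from the robot), y along the gap, z up
- gap (a point): middle of the gap's floor, the top of the bracket's foot plate, 6 mm above the bench top, on the bolt's axis; axes as the station. The gap is 61 mm across, from the upright's back face at x = -30 mm to the batten's face at x = +31 mm, and open above and at both ends (y)
- bolt: M16 steel hex bolt standing upright in the gap. Origin on the bench top on its axis; its x axis is square to one pair of flats (flats face every 60 degrees). It turns about its vertical z axis with the nut below, anticlockwise seen from above, at about 0.15 rad/s; holding it takes about 0.12 N m. It cannot rise or shift
- bolt_head (a point): centre of the top of the bolt's hex head, 19 mm above the bench top; the head is 24 mm across flats, 27.7 mm across corners and 10 mm high, on a 3 mm washer; axes as the bolt
- cap: the black plastic cap that covers the bolt head at the start: an upside-down cup 38 mm across and 22 mm high, open below, about 15 g, loose, rim resting on the foot plate (rim at z = 6 mm), 2.6 mm of play round the head's corners. Origin at the centre of the rim (its lower end as it starts), z towards its closed top
- cap_mid (a point): the middle of the cap, 11 mm from the rim plane
- saucer: a loose terracotta saucer standing on the bench, left or right of the bracket: 120 mm across the rim, 22 mm high, floor 6 mm thick and about 95 mm across. Origin at the centre of its underside, z up
- pot: bystander: terracotta pot, 122 mm across, 105 mm high, on the other side of the bracket from the saucer; origin at the centre of its underside
- cloche: bystander: round glass cloche, 180 mm across, 191 mm high, near the back edge; origin at the centre of its rim
- rake: bystander: black steel bonsai rake, 225 mm long, lying flat in front of the bracket, 14 mm high; origin under the front end of its handle, x towards the tines
- scoop: bystander: grey silicone scoop, 160 mm long, 31 mm high, lying in front of the bracket; origin under its bowl's rear part, x away from the handle
- reel: bystander: reel of bonsai wire, 72 mm across, 38 mm high; origin at the centre of its underside
- small_pots: bystander: stack of small black nursery pots, 72 mm across, 84 mm high; origin at the centre of its underside
- mister: bystander: amber glass mist bottle, 72 mm across, 176 mm high; origin at the centre of its underside

How it is judged:
By the outcome, as a careful person would: the job done as asked, in the order asked, and still so for the second after the job is handed in, while the arm keeps its last pose, push and grip.
It also fails if it takes over 59 s, if anything falls off the work surface, if the arm or the gripper's body presses on something with over 40 N, if the wrist force passes 120 N, or if a joint passes its speed limit or range.

### The arm

A 7-joint arm with a two-finger parallel gripper is mounted at the origin on the work surface. World frame = base frame: x ahead of the robot, y to its left, z up, the work surface at z = 0. Lengths are in mm, angles in rad, forces in N, time in s.
With the tool pointing down it reaches from about 400 to 850 mm from the base axis. Payload 4.5 kg.
Tool frame: the origin (TCP) lies at the very end of the fingers, on their centre line; the grasp point (between the pads) lies 19 mm behind it; z points along the fingers, y is the line along which they close (so a half turn about z gives the same grasp; the last joint's range is limited). The gripper opens to 88 mm and grips with 3 to 60 N. Pads are 18 mm wide; open, the fingers measure 123 mm over their backs; the gripper's body (75 mm by 187 mm) begins 45 mm behind the grasp point.
Start: joints at [-1.083, 0.689, -0.195, 1.565, 0.157, 0.902, -0.215], TCP at [273.976, 561.777, 212.243] pointing down, gripper open.
Joint ranges: [-3.01, 3.01], [-0.46, 2.08], [-1.47, 1.51], [0.13, 2.56], [-1, 4.14], [0.04, 2.09], [-2.66, 2.66]. Speed limits (rad/s): [2.57, 2.57, 3.14, 3.14, 3.14, 3.14, 3.14].

### API

Orientations are given as [roll, pitch, yaw] about the fixed x, y, z axes, in that order (R = Rz(yaw) Ry(pitch) Rx(roll)).
In Python, from cell import robot gives the robot as it stands.
- The arm moves only by the tool move_arm, never from a script. Its argument "moves" is a list that holds one entry, the list of rows, each a list of 5 numbers: the shift along the tool's x, y, z in mm, then the turn about the tool's z in rad, then the finger opening in mm, from 0 to 88.1. A call has exactly 8 rows; each row is the pose to reach, as a shift and turn from the pose commanded when the call began, along the tool's axes at that moment; what a row does not reach only later rows make up. A row lasts 1/12 s, in which the tool goes at most 41.7 mm and 7.16 degrees, less where a joint would pass 70% of its speed; a pose out of reach is approached as far as the arm can. A call with a gripper value outside its range is refused whole. The fingers move at their own pace and stop on an object; the grip force is fixed at half the most. Time passes only in rows, so rows that repeat a pose let the fingers close, or fill a call up. It gives the time, the measured TCP pose, the force, the opening and the grip force at its end, in the units of the state.
- robot.get_state(): the state, without advancing time (a new reading comes with each control period).
- robot.capture(name): name is "scene" or "top"; returns (picture, depth): 384x512x3 uint8, red, green, blue; 384x512 float32, mm along the optical axis (not along the pixel's ray), 0 where there is no reading.
- robot.calibration(name): a dict with "fx", "fy", "cx", "cy" (pixels), "view" (4x4, takes a point from world to camera coordinates). Camera axes: x right, y up, looking along -z (the intrinsics and any distortion apply to the point x, -y, -z); pixel columns grow to the right and rows downward; lengths in mm; the calibration is good to about 2 mm. A picture is of the moment at which its call begins. calibration takes no time and is no camera call.
- robot.sign_off(): hands the job in; it is judged then, once.
The state is a dict: "time_s": time; "q": joint angles; "dq": joint speeds; "joint_torque": joint torques, N m; "tool_pos": TCP position; "tcp_rot": TCP orientation; "contact_force": force on the tool from outside, world axes, zero at the start; "moment": the same for the moment, N m; "finger_gap": opening from 0.0 (shut) to 1.0 (fully open); "gripper_force": force on a finger pad.
Only numpy, scipy, OpenCV 4.12 (cv2) and the standard library are available. Lean on these libraries where they do the work, as an engineer would, in place of code of your own. Each camera call takes 0.05 s, during which the arm holds its last target. There are 200 camera calls.

## Working session

There is one attempt and no reset: what is moved stays moved. The work goes in short steps, Python scripts to look and compute and a tool call to move; the robot and the scene stay as the last step left them, time stands still between calls to the robot, and variables do not carry over. Pictures are saved under pics/ and viewed, at most 10 in all, crops included, and the job is handed in when it is done.

Besides the shell and the picture viewer there is one more tool, called after "Emit:" by a JSON object that holds its "name" and its "arguments". move_arm: Moves the arm, as the interface text tells. Its arguments: {"type":"object","properties":{"moves":{"type":"array"}},"required":["moves"]}

```bash
mkdir -p pics; ls; cat > h.py <<'E'
import numpy as np, cv2
from cell import robot
def cap(n):
    p,d=robot.capture(n); c=robot.calibration(n); return p,d,c
def world(d,c):
    h,w=d.shape; u,v=np.meshgrid(np.arange(w),np.arange(h))
    P=np.stack([(u-c['cx'])/c['fx']*d,-(v-c['cy'])/c['fy']*d,-d,np.ones_like(d)],-1)
    W=P@np.linalg.inv(np.array(c['view'])).T
    W[d==0]=np.nan
    return W[...,:3]
def proj(p,c):
    q=np.array(c['view'])@np.append(p,1); return c['cx']+c['fx']*q[0]/-q[2], c['cy']+c['fy']*-q[1]/-q[2]
E
python3 - <<'E'
from h import *
for n in("scene","top"):
    p,d,c=cap(n); np.savez(f'{n}0.npz',p=p,d=d)
    cv2.imwrite(f'pics/{n}0.png',cv2.resize(p[...,::-1],(800,600)))
    print(n,{k:(np.round(v,3).tolist()) for k,v in c.items()})
print(robot.get_state())
E
```

```text
pics
scene {'fx': 375.548, 'fy': 375.548, 'cx': 251.852, 'cy': 192.497, 'view': [[0.564, 0.826, 0.014, -286.311], [-0.474, 0.31, 0.824, 264.7], [0.676, -0.471, 0.566, -1559.372], [0.0, 0.0, 0.0, 1.0]]}
top {'fx': 380.01, 'fy': 380.01, 'cx': 256.045, 'cy': 192.679, 'view': [[0.021, -1.0, 0.01, -60.231], [0.986, 0.023, 0.164, -565.304], [-0.165, 0.007, 0.986, -869.17], [0.0, 0.0, 0.0, 1.0]]}
{'time_s': 0.1, 'q': array([-1.08320417,  0.68991377, -0.19451917,  1.56627226,  0.15732621,
        0.90249221, -0.21510399]), 'dq': array([-0.0011686 , -0.00140029,  0.00019449, -0.00271218, -0.00155329,
       -0.0004246 ,  0.00041924]), 'joint_torque': array([-2.73656718e-03, -5.28502214e+01, -1.27098005e+00, -1.53838170e+01,
       -5.24495181e-02,  2.00567745e-03,  4.46022875e-05]), 'tool_pos': array([273.75924552, 561.15449889, 211.47314226]), 'tcp_rot': array([-3.13990698e+00,  1.43334472e-04,  2.68789246e+00]), 'contact_force': array([0.54008324, 0.32538894, 0.3875484 ]), 'moment': array([ 0.00500793, -0.00551047, -0.01517716]), 'gripper_force': 0.0, 'finger_gap': 1.0033868769353644}
```

View pics/scene0.png

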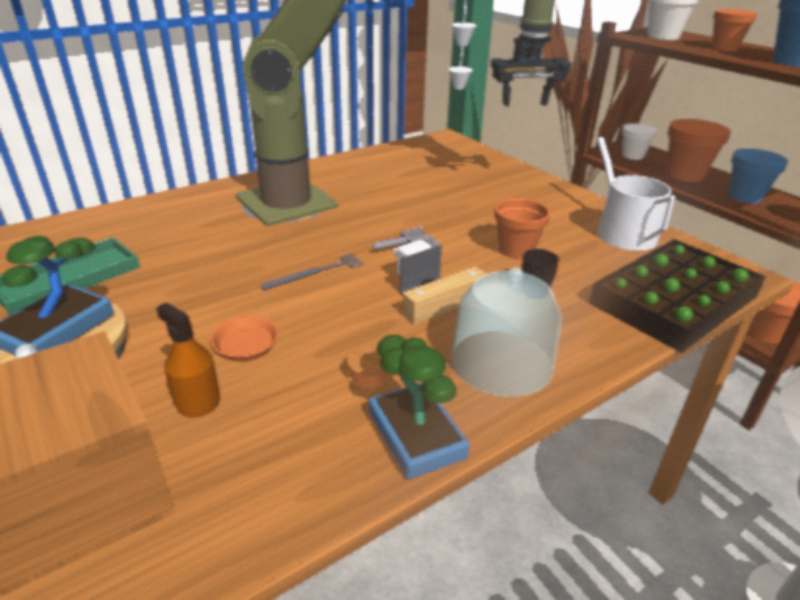

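View pics/top0.png

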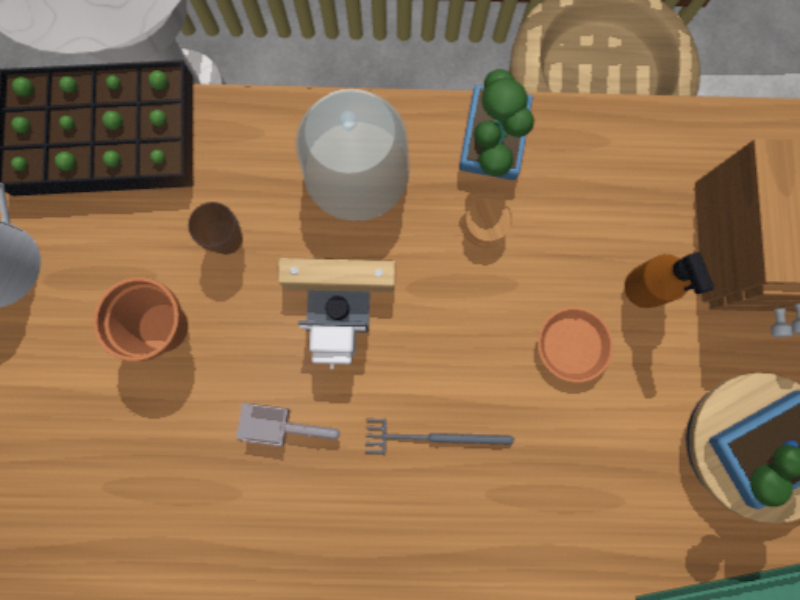

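The cap sits at about (337,307) in the 800 px top view, between the bracket upright and the batten. The saucer is at (575,345), to the right (−y). Next I fit their positions from depth.

```bash
python3 - <<'E'
from h import *
z=np.load('top0.npz'); d=z['d'];p=z['p']; c=robot.calibration('top'); W=world(d,c)
def stat(m,n):
    q=W[m]; r=cv2.minAreaRect(q[:,:2].astype(np.float32)); print(n,m.sum(),np.median(q,0).round(1),np.round(r[0],1),np.round(r[1],1),round(r[2],2))
    return q
vv,uu=np.indices(d.shape)
def win(u0,u1,v0,v1): return (uu>=u0)&(uu<u1)&(vv>=v0)&(vv<v1)
b=win(170,265,155,240)
stat(b&(abs(W[...,2]-55)<4)&(vv<188),'batten')
q=stat(b&(abs(W[...,2]-86)<6),'upright')
q=stat(win(185,245,185,209)&(abs(W[...,2]-28)<5),'captop')
(x,y),r=cv2.minEnclosingCircle(q[:,:2].astype(np.float32)); print('capcircle',x,y,r)
s=win(335,400,185,255)
q=stat(s&(abs(W[...,2]-22)<3),'rim');(x,y),r=cv2.minEnclosingCircle(q[:,:2].astype(np.float32)); print(x,y,r)
q=stat(s&(abs(W[...,2]-6)<2.5),'floor');(x,y),r=cv2.minEnclosingCircle(q[:,:2].astype(np.float32)); print(x,y,r)
stat(win(280,320,220,235),'bench')
for v in range(184,222,1): print(v,[tuple(W[v,216].round(0).astype(int)[[0,2]])],end=' ')
im=cv2.resize(p[150:245,165:275,::-1],None,fx=7,fy=6.3,interpolation=cv2.INTER_CUBIC); cv2.imwrite('pics/crop0.png',im)
E
```

```text
batten 1166 [609.7  51.7  54.2] [610.2  51.9] [178.7  40.4] 89.85
upright 583 [508.4  51.6  84.6] [506.6  51.5] [46.  99.1] 0.98
captop 175 [559.3  50.8  26.6] [559.8  50.6] [35.3 34.5] 2.29
capcircle 559.3718872070312 51.293338775634766 18.579946517944336
rim 283 [ 508.  -338.    21.1] [ 509.6 -325.8] [113.5 118.1] 1.14
509.12451171875 -325.61163330078125 59.748043060302734
floor 975 [ 510.  -326.8    5.7] [ 514.2 -336.2] [163.4 139.4] 6.06
512.2894287109375 -318.44158935546875 96.76438903808594
bench 600 [nan nan nan] [ 489.4 -158.6] [35.2 98.6] 1.94
184 [(np.int64(591), np.int64(17))] 185 [(np.int64(590), np.int64(8))] 186 [(np.int64(588), np.int64(8))] 187 [(np.int64(586), np.int64(3))] 188 [(np.int64(583), np.int64(6))] 189 [(np.int64(577), np.int64(24))] 190 [(np.int64(574), np.int64(27))] 191 [(np.int64(572), np.int64(25))] 192 [(np.int64(569), np.int64(28))] 193 [(np.int64(567), np.int64(25))] 194 [(np.int64(565), np.int64(25))] 195 [(np.int64(562), np.int64(28))] 196 [(np.int64(560), np.int64(23))] 197 [(np.int64(557), np.int64(27))] 198 [(np.int64(554), np.int64(26))] 199 [(np.int64(552), np.int64(26))] 200 [(np.int64(550), np.int64(25))] 201 [(np.int64(547), np.int64(25))] 202 [(np.int64(545), np.int64(25))] 203 [(np.int64(542), np.int64(25))] 204 [(np.int64(541), np.int64(14))] 205 [(np.int64(529), np.int64(85))] 206 [(np.int64(527), np.int64(86))] 207 [(np.int64(525), np.int64(85))] 208 [(np.int64(523), np.int64(82))] 209 [(np.int64(520), np.int64(85))] 210 [(np.int64(518), np.int64(86))] 211 [(np.int64(516), np.int64(85))] 212 [(np.int64(513), np.int64(83))] 213 [(np.int64(511), np.int64(84))] 214 [(np.int64(509), np.int64(86))] 215 [(np.int64(506), np.int64(84))] 216 [(np.int64(504), np.int64(89))] 217 [(np.int64(501), np.int64(90))] 218 [(np.int64(500), np.int64(84))] 219 [(np.int64(497), np.int64(83))] 220 [(np.int64(495), np.int64(86))] 221 [(np.int64(493), np.int64(86))]
```

View pics/crop0.png

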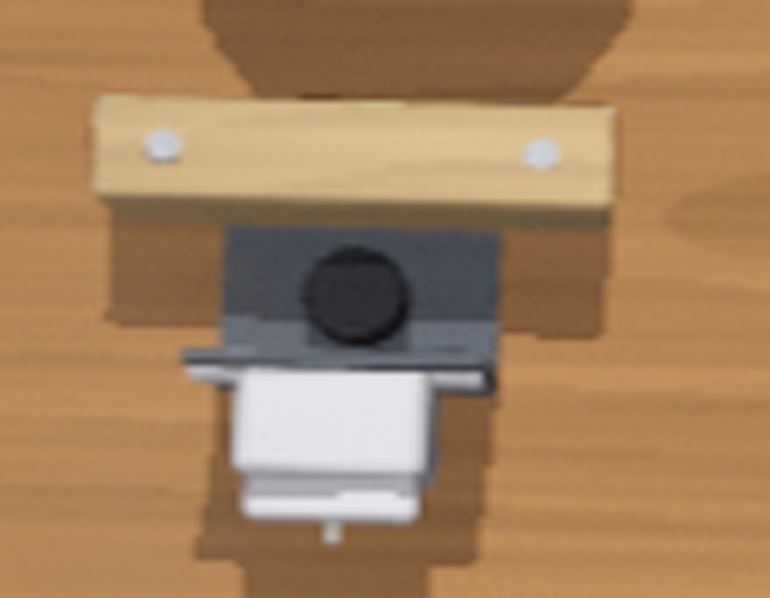

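Emit:
{"name": "move_arm", "arguments": {"moves": [[[-480.3, -334.2, 0, -0.4537, 88], [-480.3, -334.2, 0, -0.4537, 88], [-480.3, -334.2, 0, -0.4537, 88], [-480.3, -334.2, 0, -0.4537, 88], [-480.3, -334.2, 0, -0.4537, 88], [-480.3, -334.2, 0, -0.4537, 88], [-480.3, -334.2, 0, -0.4537, 88], [-480.3, -334.2, 0, -0.4537, 88]]]}}

```text
time_s: 0.77
tool_pos: [436.9, 268.6, 212.0]
tcp_rot: [-3.141, -0.0, -3.142]
contact_force: [-0.3, 0.3, -0.2]
finger_gap: 0.997
gripper_force: 0.0
```

Emit:
{"name": "move_arm", "arguments": {"moves": [[[-122.5, -218, 0, 0, 60], [-122.5, -218, 0, 0, 60], [-122.5, -218, 0, 0, 60], [-122.5, -218, 0, 0, 60], [-122.5, -218, 0, 0, 60], [-122.5, -218, 0, 0, 60], [-122.5, -218, 0, 0, 60], [-122.5, -218, 60, 0, 60]]]}}

```text
time_s: 1.43
tool_pos: [565.7, 50.0, 175.5]
tcp_rot: [3.14, 0.015, 3.133]
contact_force: [1.7, 1.6, -0.1]
finger_gap: 0.681
gripper_force: 0.0
```

```bash
python3 - <<'E'
from h import *
s=robot.get_state(); print(s['tool_pos'],s['tcp_rot'],s['finger_gap'],s['contact_force'])
E
```

```text
[565.71685062  50.03886049 175.48259843] [3.14025414 0.01463422 3.13348584] 0.6806868240032994 [ 1.71279061  1.58128699 -0.1166537 ]
```

Emit:
{"name": "move_arm", "arguments": {"moves": [[[0, 0, 40, 0, 56], [0, 0, 80, 0, 56], [0, 0, 110, 0, 56], [0, 0, 125, 0, 56], [0, 0, 130, 0, 56], [0, 0, 130, 0, 56], [0, 0, 130, 0, 56], [0, 0, 130, 0, 56]]]}}

```text
time_s: 2.1
tool_pos: [560.0, 53.0, 41.9]
tcp_rot: [3.141, 0.003, 3.141]
contact_force: [-0.4, 0.5, 0.7]
finger_gap: 0.637
gripper_force: 0.0
```

```bash
python3 - <<'E'
from h import *
s=robot.get_state(); print(s['tool_pos'],s['tcp_rot'],s['finger_gap'],s['contact_force'])
for n in ("scene","top"):
    p,d,c=cap(n); u,v=proj([559,51,40],c); u,v=int(u),int(v); k=60 if n=='top' else 45
    cv2.imwrite(f'pics/{n}1.png',cv2.resize(p[v-k:v+k,u-k:u+k,::-1],(600,600),interpolation=cv2.INTER_CUBIC))
a=cv2.imread('pics/scene1.png');b=cv2.imread('pics/top1.png')
cv2.imwrite('pics/both1.png',cv2.resize(np.hstack([a,b]),(800,400)))
E
```

```text
[560.00279773  53.02308879  41.90823833] [3.14098207e+00 2.52104094e-03 3.14139324e+00] 0.6367276307931963 [-0.36383136  0.49795286  0.73085558]
```

View pics/both1.png

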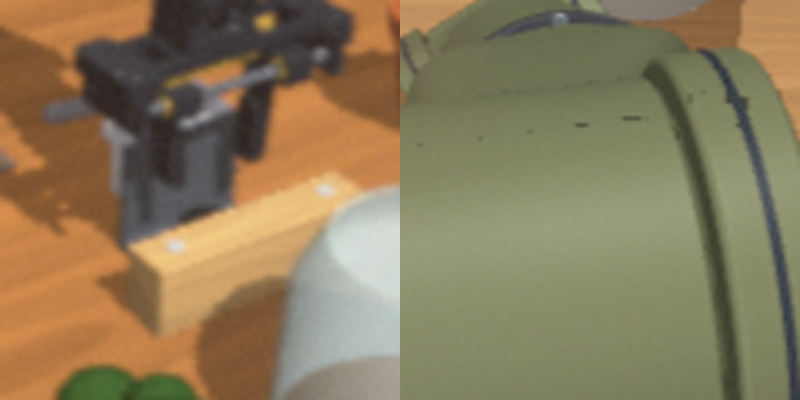

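The left crop shows the open fingers straddling the gap, with the cap visible between them at about (200,215). The arm hides the top view. I'm descending to the cap.

Emit:
{"name": "move_arm", "arguments": {"moves": [[[0, -1.5, 5, 0, 56], [0, -1.5, 10, 0, 56], [0, -1.5, 14, 0, 56], [0, -1.5, 16, 0, 56], [0, -1.5, 17, 0, 56], [0, -1.5, 17, 0, 56], [0, -1.5, 17, 0, 56], [0, -1.5, 17, 0, 56]]]}}

```text
time_s: 2.87
tool_pos: [559.0, 51.3, 23.6]
tcp_rot: [3.141, 0.0, 3.142]
contact_force: [-0.3, -0.4, 0.1]
finger_gap: 0.635
gripper_force: 0.0
```

Emit:
{"name": "move_arm", "arguments": {"moves": [[[0, 0, 0.7, 0, 56], [0, 0, 0.7, 0, 30], [0, 0, 0.7, 0, 30], [0, 0, 0.7, 0, 30], [0, 0, 0.7, 0, 30], [0, 0, 0.7, 0, 30], [0, 0, 0.7, 0, 30], [0, 0, 0.7, 0, 30]]]}}

```text
time_s: 3.53
tool_pos: [558.9, 51.2, 22.9]
tcp_rot: [3.141, 0.0, 3.142]
contact_force: [-0.0, -0.2, 0.3]
finger_gap: 0.342
gripper_force: 0.0
```

```bash
python3 - <<'E'
from h import *
s=robot.get_state(); print(s['tool_pos'],s['finger_gap'],s['gripper_force'])
p,d,c=cap("scene"); u,v=proj([559,51,40],c); u,v=int(u),int(v); k=32
cv2.imwrite('pics/s2.png',cv2.resize(p[v-k:v+k,u-k:u+k,::-1],(600,600),interpolation=cv2.INTER_CUBIC))
W=world(d,c)
for q in([559,51,28],[559,51,23],[559,70,23],[559,32,23],[590,51,55]): print(q,np.round((np.array(proj(q,c))-[u-k,v-k])*600/(2*k)))
E
```

```text
[558.9478189   51.24142729  22.87072675] 0.34191310575976064 0.0
[559, 51, 28] [303. 332.]
[559, 51, 23] [302. 344.]
[559, 70, 23] [347. 328.]
[559, 32, 23] [257. 361.]
[590, 51, 55] [364. 305.]
```

View pics/s2.png

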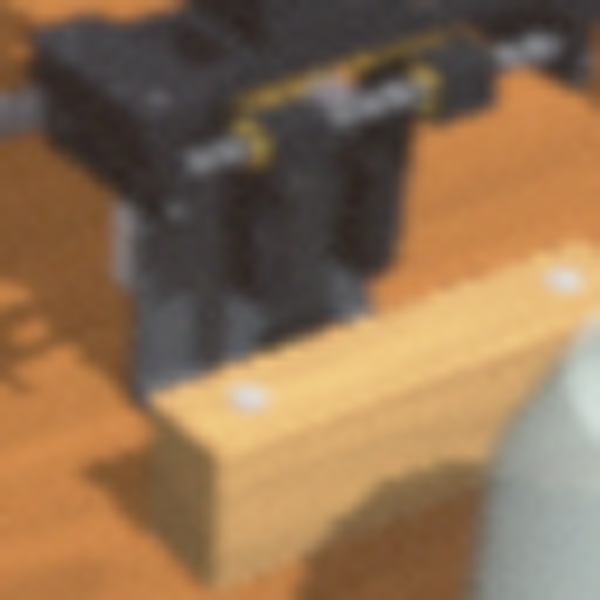

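The crop shows the cap's dark top at about (295,325) below the fingers. Finger-like pieces end at (290,300) and (385,270), higher than I expected. I'll use the depth data to see what they are.

```bash
python3 - <<'E'
from h import *
s=robot.get_state()
p,d,c=cap("scene"); W=world(d,c); u,v=proj([559,51,40],c); u0,v0=int(u)-32,int(v)-32
for (a,b) in [(290,150),(290,200),(290,250),(290,290),(290,325),(370,150),(370,200),(375,260),(350,295),(235,330),(180,230),(180,300),(180,350),(320,240),(260,240)]:
    print((a,b),W[v0+int(b/9.375),u0+int(a/9.375)].round(0))
for q in([529,101,86],[529,101,6],[529,1,86],[529,1,6]): print(q,np.round((np.array(proj(q,c))-[u0,v0])*9.375))
E
```

```text
(290, 150) [592.  11. 127.]
(290, 200) [570.  30.  93.]
(290, 250) [568.  33.  73.]
(290, 290) [569.  33.  59.]
(290, 325) [548.  50.  27.]
(370, 150) [560.  72.  92.]
(370, 200) [571.  65.  82.]
(375, 260) [567.  73.  56.]
(350, 295) [529.  94.  14.]
(235, 330) [529.  44.  16.]
(180, 230) [527.  21.  64.]
(180, 300) [529.  20.  36.]
(180, 350) [530.  20.  17.]
(320, 240) [530.  78.  43.]
(260, 240) [570.  20.  82.]
[529, 101, 86] [375. 105.]
[529, 101, 6] [362. 304.]
[529, 1, 86] [135. 186.]
[529, 1, 6] [130. 389.]
```

```bash
python3 - <<'E'
from h import *
c=robot.calibration('scene'); d=np.load('scene0.npz')['d']; W=world(d,c)
m=(np.linalg.norm(W[...,:2]-[274,562],axis=-1)<110)&(W[...,2]>60)
h=np.histogram(W[m][:,2],bins=np.arange(60,420,10)); print(list(zip(h[1].astype(int).tolist(),h[0].tolist())))
print(proj([274,562,212],c))
p,d,cc=cap('scene'); W=world(d,cc)
m=(abs(W[...,0]-559)<13)&(abs(W[...,1]-52)<40)&(W[...,2]>10)
h=np.histogram(W[m][:,2],bins=np.arange(10,140,5)); print(list(zip(h[1].tolist(),h[0].tolist())))
E
```

```text
[(60, 0), (70, 0), (80, 0), (90, 0), (100, 0), (110, 0), (120, 0), (130, 0), (140, 0), (150, 0), (160, 0), (170, 0), (180, 0), (190, 0), (200, 0), (210, 0), (220, 0), (230, 4), (240, 23), (250, 29), (260, 26), (270, 32), (280, 27), (290, 24), (300, 44), (310, 162), (320, 109), (330, 124), (340, 175), (350, 57), (360, 54), (370, 39), (380, 55), (390, 65), (400, 58)]
(np.float64(334.7549600740637), np.float64(72.94721721182705))
[(10, 0), (15, 0), (20, 2), (25, 20), (30, 1), (35, 0), (40, 0), (45, 0), (50, 20), (55, 17), (60, 17), (65, 19), (70, 23), (75, 20), (80, 23), (85, 22), (90, 27), (95, 17), (100, 12), (105, 5), (110, 4), (115, 5), (120, 4), (125, 4), (130, 2)]
```

The depth data shows the real fingertips about 27 mm above the reported TCP. The start picture gives the same: tips at ~239 against 212 reported. I'll correct for that by reopening and descending further, watching force and depth.

Emit:
{"name": "move_arm", "arguments": {"moves": [[[0, 0, 0, 0, 56], [0, 0, 0, 0, 56], [0, 0, 0, 0, 56], [0, 0, 4, 0, 56], [0, 0, 10, 0, 56], [0, 0, 16, 0, 56], [0, 0, 20, 0, 56], [0, 0, 20, 0, 56]]]}}

```text
time_s: 4.35
tool_pos: [558.1, 51.1, 1.6]
tcp_rot: [-3.141, -0.002, -3.141]
contact_force: [0.1, -0.6, -0.0]
finger_gap: 0.635
gripper_force: 0.0
```

```bash
cat > fing.py <<'E'
from h import *
s=robot.get_state(); print(s['tool_pos'].round(1),s['tcp_rot'].round(3),s['finger_gap']*88.1,s['contact_force'].round(1))
def run():
    p,d,c=cap('scene'); W=world(d,c); T=robot.get_state()['tool_pos']
    m=(abs(W[...,0]-T[0])<16)&(abs(W[...,1]-T[1])<60)&(W[...,2]>T[2]+18)&(W[...,2]<T[2]+75)
    q=W[m]; f=q[(q[:,2]<T[2]+70)]
    for n,g in(('L',f[f[:,1]<T[1]]),('R',f[f[:,1]>T[1]])):
        if len(g): print(n,len(g),'zmin',np.sort(g[:,2])[:5].round(1),'x',np.percentile(g[:,0],[5,50,95]).round(1),'y',np.percentile(g[:,1],[5,50,95]).round(1))
    return p,d,c,W
if __name__=='__main__': run()
E
python3 fing.py
```

```text
[558.1  51.1   1.6] [-3.141e+00 -2.000e-03 -3.141e+00] 55.94703932375552 [ 0.1 -0.6 -0. ]
L 90 zmin [24.5 25.2 25.7 26.6 26.7] x [547.7 563.7 570.2] y [ 4.7  8.6 47. ]
R 94 zmin [26.5 26.5 26.9 27.2 27.2] x [549.5 563.  569.4] y [58.7 79.1 90.9]
```

Emit:
{"name": "move_arm", "arguments": {"moves": [[[-0.5, 0, 1, 0, 56], [-0.5, 0, 2, 0, 56], [-0.5, 0, 3, 0, 56], [-0.5, 0, 4, 0, 56], [-0.5, 0, 5, 0, 56], [-0.5, 0, 5.5, 0, 56], [-0.5, 0, 5.5, 0, 56], [-0.5, 0, 5.5, 0, 56]]]}}

```text
time_s: 5.07
tool_pos: [559.4, 51.2, -2.6]
tcp_rot: [3.142, 0.0, 3.142]
contact_force: [-1.0, 0.1, -0.9]
finger_gap: 0.636
gripper_force: 0.0
```

Emit:
{"name": "move_arm", "arguments": {"moves": [[[0, 0, 0, 0, 30], [0, 0, 0, 0, 30], [0, 0, 0, 0, 30], [0, 0, 0, 0, 30], [0, 0, 0, 0, 30], [0, 0, 0, 0, 30], [0, 0, 0, 0, 30], [0, 0, 0, 0, 30]]]}}

```text
time_s: 5.73
tool_pos: [559.6, 51.2, -1.7]
tcp_rot: [-3.141, 0.001, 3.141]
contact_force: [-1.4, 0.7, 8.6]
finger_gap: 0.339
gripper_force: 69.4
```

```bash
python3 - <<'E'
from fing import *
p,d,c,W=run()
# finger front faces x~568, z 45..85: y ranges
m=(abs(W[...,0]-568)<5)&(abs(W[...,1]-52)<60)&(W[...,2]>60)&(W[...,2]<80)
print(np.sort(W[m][:,1]).round(0).tolist())
u,v=proj([559,51,40],c);u,v=int(u),int(v);k=24
cv2.imwrite('pics/s3.png',cv2.resize(p[v-k:v+k,u-k:u+k,::-1],(600,600),interpolation=cv2.INTER_CUBIC))
E
```

```text
[559.6  51.2  -1.7] [-3.141e+00  1.000e-03  3.141e+00] 29.8573541912091 [-1.4  0.7  8.6]
L 77 zmin [25.8 27.4 29.  30.7 31.1] x [552.1 565.8 572.1] y [17.1 20.8 35.4]
R 84 zmin [25.9 26.  26.8 26.8 27.1] x [549.8 565.1 571. ] y [58.3 66.5 78.2]
[15.0, 17.0, 18.0, 18.0, 19.0, 19.0, 21.0, 21.0, 21.0, 23.0, 23.0, 24.0, 24.0, 27.0, 27.0, 28.0, 31.0, 33.0, 34.0, 65.0, 67.0, 68.0, 68.0, 68.0, 70.0, 70.0, 70.0, 71.0, 71.0, 72.0, 73.0, 73.0, 74.0, 74.0, 75.0, 75.0, 76.0, 77.0, 77.0, 77.0, 78.0, 79.0, 79.0, 80.0, 82.0]
```

View pics/s3.png

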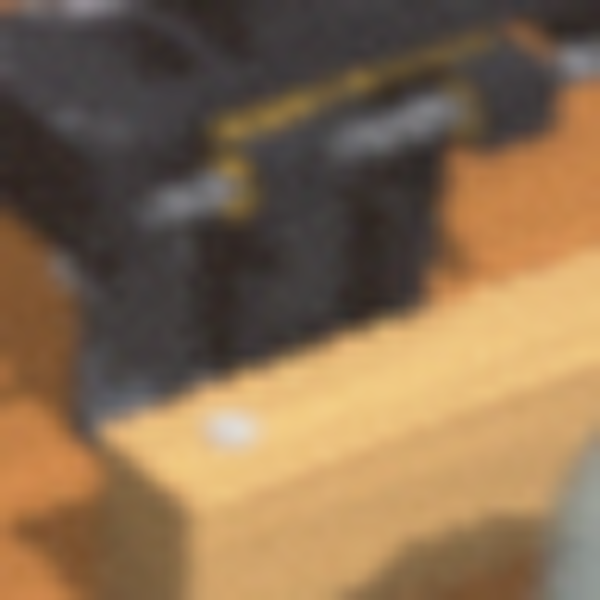

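The fingers are closed to about 30 mm and resting on top of the cap (z = 28 mm), since the upward force is 8.6 N. That makes the real tip offset about +29.7 mm. I'll lift, reopen and go deeper.

Emit:
{"name": "move_arm", "arguments": {"moves": [[[0, 0, -5, 0, 30], [0, 0, -5, 0, 56], [0, 0, -5, 0, 56], [0, 0, -5, 0, 56], [0, 0, -5, 0, 56], [0, 0, -2, 0, 56], [0, 0, 1, 0, 56], [0, 0, 2, 0, 56]]]}}

```text
time_s: 6.45
tool_pos: [559.0, 51.2, -5.4]
tcp_rot: [-3.141, -0.001, 3.142]
contact_force: [-0.3, 0.0, -0.3]
finger_gap: 0.634
gripper_force: 0.0
```

Emit:
{"name": "move_arm", "arguments": {"moves": [[[0, 0, 0.5, 0, 56], [0, 0, 1, 0, 56], [0, 0, 1, 0, 56], [0, 0, 1, 0, 30], [0, 0, 1, 0, 30], [0, 0, 1, 0, 30], [0, 0, 1, 0, 30], [0, 0, 1, 0, 30]]]}}

```text
time_s: 7.12
tool_pos: [559.5, 51.2, -5.6]
tcp_rot: [3.141, 0.0, 3.142]
contact_force: [0.4, -0.5, -0.2]
finger_gap: 0.405
gripper_force: 30.0
```

Now gripping at 30 N. I'll lift gently and check.

Emit:
{"name": "move_arm", "arguments": {"moves": [[[0, 0, -1, 0, 30], [0, 0, -3, 0, 30], [0, 0, -6, 0, 30], [0, 0, -10, 0, 30], [0, 0, -16, 0, 30], [0, 0, -24, 0, 30], [0, 0, -30, 0, 30], [0, 0, -32, 0, 30]]]}}

```text
time_s: 7.78
tool_pos: [560.2, 51.3, 27.8]
tcp_rot: [3.141, 0.002, 3.141]
contact_force: [-0.3, 0.2, 0.2]
finger_gap: 0.4
gripper_force: 30.0
```

```bash
python3 - <<'E'
from fing import *
p,d,c,W=run()
u,v=proj([559,51,50],c);u,v=int(u),int(v);k=24
cv2.imwrite('pics/s4.png',cv2.resize(p[v-k:v+k,u-k:u+k,::-1],(600,600),interpolation=cv2.INTER_CUBIC))
E
```

```text
[560.2  51.3  27.8] [3.141e+00 2.000e-03 3.141e+00] 35.25991575675711 [-0.3  0.2  0.2]
L 123 zmin [46.3 47.5 48.4 48.8 49.5] x [552.1 568.5 573.7] y [15.3 23.3 49.4]
R 104 zmin [51.3 55.1 55.5 56.8 57.6] x [554.1 567.  572.2] y [54.9 69.3 79.7]
```

View pics/s4.png

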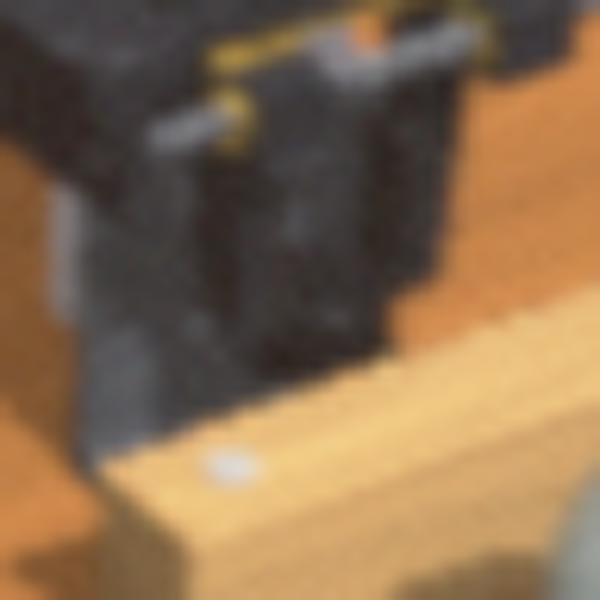

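The cap is hanging from the fingertips at about (320,350). Raising it and carrying it to the saucer.

Emit:
{"name": "move_arm", "arguments": {"moves": [[[0, 0, -15, 0, 30], [0, 0, -35, 0, 30], [0, 0, -55, 0, 30], [0, 0, -70, 0, 30], [0, -12, -75, 0, 30], [2, -30, -75, 0, 30], [6, -55, -75, 0, 30], [10, -85, -75, 0, 30]]]}}

```text
time_s: 8.5
tool_pos: [549.6, -32.7, 101.7]
tcp_rot: [3.14, 0.001, -3.138]
contact_force: [1.3, -0.6, 0.3]
finger_gap: 0.397
gripper_force: 30.0
```

Emit:
{"name": "move_arm", "arguments": {"moves": [[[5, -35, 0, 0, 30], [10, -70, 0, 0, 30], [16, -105, 0, 0, 30], [22, -140, 0, 0, 30], [28, -175, 0, 0, 30], [34, -210, 0, 0, 30], [38, -240, 0, 0, 30], [40, -265, 0, 0, 30]]]}}

```text
time_s: 9.17
tool_pos: [507.6, -302.2, 101.1]
tcp_rot: [-3.141, -0.001, 3.139]
contact_force: [-0.4, 0.2, -0.5]
finger_gap: 0.399
gripper_force: 30.0
```

Emit:
{"name": "move_arm", "arguments": {"moves": [[[0, -15, 20, 0, 30], [0, -27, 45, 0, 30], [0, -27, 70, 0, 30], [0, -27, 85, 0, 30], [0, -27, 88, 0, 30], [0, -27, 88, 0, 30], [0, -27, 88, 0, 30], [0, -27, 88, 0, 30]]]}}

```text
time_s: 9.83
tool_pos: [510.4, -325.9, 14.6]
tcp_rot: [-3.141, 0.002, -3.141]
contact_force: [0.6, 0.3, -0.1]
finger_gap: 0.397
gripper_force: 30.0
```

```bash
python3 - <<'E'
from fing import *
p,d,c,W=run()
u,v=proj([509,-326,30],c);u,v=int(u),int(v);k=38
b=p[v-k:v+k,u-k:u+k,::-1]
p,d,c=cap('top');u,v=proj([559,51,20],c);u,v=int(u),int(v);k=24
a=p[v-k:v+k,u-k:u+k,::-1]
f=lambda x:cv2.resize(x,(400,400),interpolation=cv2.INTER_CUBIC)
cv2.imwrite('pics/s5.png',np.hstack([f(b),f(a)]))
E
```

```text
[ 510.4 -325.9   14.6] [-3.141e+00  2.000e-03 -3.141e+00] 34.98702380189138 [ 0.6  0.3 -0.1]
L 142 zmin [33.8 35.  35.9 36.1 36.3] x [501.9 519.3 524.2] y [-360.8 -348.5 -329.2]
R 142 zmin [33.1 38.4 41.3 41.4 41.8] x [502.9 518.8 524. ] y [-323.  -307.9 -295.2]
```

View pics/s5.png

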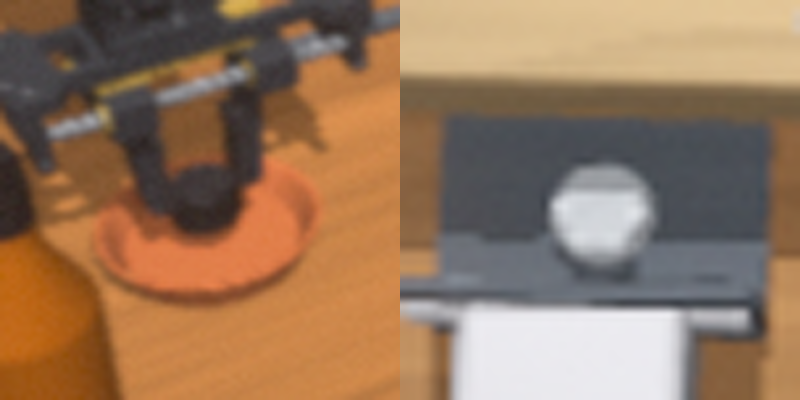

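The left crop shows the cap held over the saucer at about (205,195). The right crop shows the bare hex head at about (600,215), centred in the gap. I'll check the mister's clearance, then lower the cap.

```bash
python3 - <<'E'
from h import *
for n in('scene','top'):
    c=robot.calibration(n); W=world(np.load(n+'0.npz')['d'],c)
    m=(W[...,0]>470)&(W[...,0]<680)&(W[...,1]>-560)&(W[...,1]<-388)&(W[...,2]>50)&(W[...,2]<185)
    q=W[m]; print(n,len(q),q.min(0).round(),q.max(0).round(),np.median(q,0).round())
    b=q[(q[:,0]<555)]; print(len(b), b[b[:,1].argsort()[-3:]].round() if len(b) else '')
E
```

```text
scene 1567 [ 572. -560.   50.] [ 679. -412.  178.] [ 624. -457.  114.]
0 
top 3156 [ 568. -560.   50.] [ 680. -410.  178.] [ 608. -540.  122.]
0
```

Emit:
{"name": "move_arm", "arguments": {"moves": [[[1, 0, 5, 0, 30], [1, 0, 10, 0, 30], [1, 0, 14, 0, 30], [1, 0, 16, 0, 30], [1, 0, 17, 0, 30], [1, 0, 17.5, 0, 30], [1, 0, 18, 0, 30], [1, 0, 18, 0, 30]]]}}

```text
time_s: 10.6
tool_pos: [508.5, -325.8, -4.7]
tcp_rot: [3.142, 0.0, 3.142]
contact_force: [0.6, 0.2, 0.1]
finger_gap: 0.403
gripper_force: 30.0
```

Emit:
{"name": "move_arm", "arguments": {"moves": [[[0, 0, 0.7, 0, 30], [0, 0, 0.7, 0, 30], [0, 0, 0.7, 0, 40], [0, 0, 0.7, 0, 46], [0, 0, 0.7, 0, 52], [0, 0, 0.7, 0, 56], [0, 0, -10, 0, 56], [0, 0, -30, 0, 56]]]}}

```text
time_s: 11.27
tool_pos: [506.9, -325.0, 24.3]
tcp_rot: [3.14, -0.004, -3.141]
contact_force: [0.1, 0.1, 0.2]
finger_gap: 0.638
gripper_force: 0.0
```

Emit:
{"name": "move_arm", "arguments": {"moves": [[[0, 0, -40, 0, 56], [0, 0, -80, 0, 56], [0, 20, -85, 0, 56], [0, 55, -85, 0, 56], [0, 95, -85, 0, 56], [0, 135, -85, 0, 56], [0, 160, -85, 0, 56], [0, 170, -85, 0, 56]]]}}

```text
time_s: 11.93
tool_pos: [508.9, -150.2, 111.5]
tcp_rot: [3.139, 0.001, -3.135]
contact_force: [0.9, 0.8, 0.0]
finger_gap: 0.637
gripper_force: 0.0
```

```bash
python3 - <<'E'
from h import *
s=robot.get_state(); print(s['tool_pos'],s['time_s'],s['finger_gap'],s['contact_force'])
p,d,c=cap('top'); W=world(d,c)
m=(np.hypot(W[...,0]-509,W[...,1]+326)<48)&(W[...,2]>16)&(W[...,2]<45)
q=W[m]; print(len(q),np.median(q,0),q.min(0),q.max(0))
# bolt head
m=(np.hypot(W[...,0]-559,W[...,1]-51)<20)&(abs(W[...,2]-18)<5); q=W[m]; print('bolt',len(q),q.mean(0),np.median(q,0))
# virtual overhead warp of plane z=19, 8px/mm
def frame(p,c,S=8,h=25):
    n=2*h*S; g=np.array([proj([559+x,51+y,19],c) for x,y in((h,h),(h,-h),(-h,-h),(-h,h))],np.float32)
    M=cv2.getPerspectiveTransform(g,np.float32([[0,0],[n,0],[n,n],[0,n]])); return cv2.warpPerspective(p,M,(n,n),flags=cv2.INTER_CUBIC)
T=s['time_s']; a=frame(p,c)
cv2.imwrite('pics/b6.png',a[...,::-1])
E
```

```text
[ 508.92911102 -150.24712119  111.53636853] 11.9333 0.636798292596171 [0.90741571 0.82089279 0.04280169]
  return _methods._mean(a, axis=axis, dtype=dtype,
  ret = um.true_divide(
Traceback (most recent call last):
ValueError: zero-size array to reduction operation minimum which has no identity
```

```bash
cat > look.py <<'E'
from h import *
def frame(p,c,S=8,h=25):
    n=2*h*S; g=np.array([proj([559+x,51+y,19],c) for x,y in((h,h),(h,-h),(-h,-h),(-h,h))],np.float32)
    M=cv2.getPerspectiveTransform(g,np.float32([[0,0],[n,0],[n,n],[0,n]])); return cv2.warpPerspective(p,M,(n,n),flags=cv2.INTER_CUBIC)
s=robot.get_state(); print(s['tool_pos'].round(1),s['time_s'])
for n in('scene','top'):
    p,d,c=cap(n); W=world(d,c)
    m=(np.hypot(W[...,0]-509,W[...,1]+326)<62)&(W[...,2]<45); q=W[m]
    print(n,'saucer',len(q),'z>16 inside:',end=' ')
    q=q[(np.hypot(q[:,0]-509,q[:,1]+326)<45)&(q[:,2]>16)]
    if len(q): print(len(q),np.median(q,0).round(1),q.min(0).round(),q.max(0).round())
    m=(np.hypot(W[...,0]-559,W[...,1]-51)<18)&(abs(W[...,2]-18)<5); q=W[m]; print('bolt',len(q),np.median(q,0).round(1) if len(q) else '')
cv2.imwrite('pics/b6.png',frame(p,c)[...,::-1])
E
python3 look.py
```

```text
[ 509.1 -150.4  111.4] 11.9833
scene saucer 1279 z>16 inside: 124 [ 516.4 -328.7   27. ] [ 495. -346.   16.] [ 529. -310.   32.]
bolt 1 [550.4  52.6  20.5]
top saucer 0 z>16 inside: bolt 84 [559.   51.1  18.3]
```

The scene depth shows the cap in the saucer, with its top at z≈27 near (512,−328). The bolt head is at (559, 51).

View pics/b6.png

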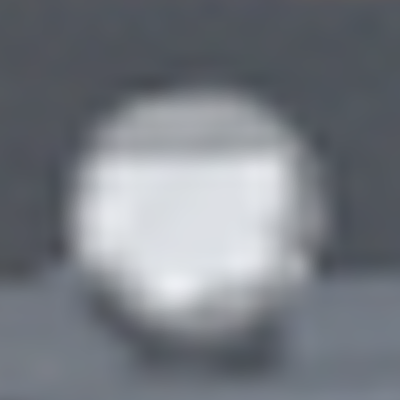

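The warped view shows the head centred at about (200,210), but the flats can't be read reliably. I'll use the finger gap instead: 24 mm on flats, 27.7 mm on corners. The approach is offset toward the batten so the gripper body clears the upright.

Emit:
{"name": "move_arm", "arguments": {"moves": [[[-12, 40, 0, 0, 50], [-24, 80, 0, 0, 50], [-36, 120, 0, 0, 50], [-48, 155, 0, 0, 50], [-56, 185, 0, 0, 50], [-60, 201, 0, 0, 50], [-60, 201, 0, 0, 50], [-60, 201, 0, 0, 50]]]}}

```text
time_s: 12.75
tool_pos: [569.0, 43.0, 110.2]
tcp_rot: [-3.14, 0.0, 3.14]
contact_force: [-0.0, -0.1, 0.5]
finger_gap: 0.568
gripper_force: 0.0
```

Emit:
{"name": "move_arm", "arguments": {"moves": [[[0, 8, 30, 0, 50], [0, 8, 60, 0, 50], [0, 8, 90, 0, 50], [0, 8, 105, 0, 50], [0, 8, 110, 0, 50], [0, 8, 110, 0, 50], [0, 8, 110, 0, 50], [0, 8, 110, 0, 50]]]}}

```text
time_s: 13.42
tool_pos: [569.5, 52.1, 1.6]
tcp_rot: [-3.141, 0.002, 3.14]
contact_force: [-0.1, 0.3, -0.2]
finger_gap: 0.563
gripper_force: 0.0
```

```bash
python3 - <<'E'
from fing import *
p,d,c,W=run()
m=(abs(W[...,0]-568)<60)&(abs(W[...,1]-51)<120)&(W[...,2]>92)&(W[...,2]<140); q=W[m]
print('body x',np.percentile(q[:,0],[1,50,90,99]).round(1),'y',q[:,1].min().round(),q[:,1].max().round())
for z in range(88,136,4):
    k=q[abs(q[:,2]-z)<2]; print(z,len(k), k[:,0].max().round() if len(k) else '',end=' | ')
E
```

```text
[569.5  52.1   1.6] [-3.141e+00  2.000e-03  3.140e+00] 49.59267152352054 [-0.1  0.3 -0.2]
L 60 zmin [32.8 35.6 37.3 41.1 41.2] x [562.1 576.9 580.5] y [ 8.7 11.6 22.8]
R 67 zmin [29.2 32.3 35.6 36.6 37.4] x [561.  576.  579.9] y [74.7 77.6 89.5]
body x [537.8 590.  603.  605.6] y -44.0 143.0
88 0  | 92 12 598.0 | 96 36 605.0 | 100 52 605.0 | 104 69 606.0 | 108 97 606.0 | 112 48 606.0 | 116 94 605.0 | 120 45 606.0 | 124 46 605.0 | 128 90 607.0 | 132 168 607.0 |
```

Body width and height match the spec: front face at x=605.5, underside at about z=94. I'm descending past the upright with roughly 2 mm of clearance.

Emit:
{"name": "move_arm", "arguments": {"moves": [[[0.5, 0, 4, 0, 50], [0.5, 0, 8, 0, 50], [0.5, 0, 12, 0, 50], [0.5, 0, 15, 0, 50], [0.5, 0, 17, 0, 50], [0.5, 0, 19, 0, 50], [0.5, 0, 20, 0, 50], [0.5, 0, 20, 0, 50]]]}}

```text
time_s: 14.13
tool_pos: [567.8, 53.3, -19.8]
tcp_rot: [3.142, -0.0, -3.142]
contact_force: [0.3, 0.1, 0.3]
finger_gap: 0.569
gripper_force: 0.0
```

Emit:
{"name": "move_arm", "arguments": {"moves": [[[0.3, -0.6, 0, 0, 50], [0.6, -0.8, 0, 0, 50], [0.8, -0.8, 0, 0, 50], [0.8, -0.8, 0, 0, 50], [0.8, -0.8, 0, 0, 50], [0.8, -0.8, 0, 0, 50], [0.8, -0.8, 0, 0, 50], [0.8, -0.8, 0, 0, 50]]]}}

```text
time_s: 14.8
tool_pos: [567.2, 52.4, -19.6]
tcp_rot: [3.142, 0.0, 3.141]
contact_force: [-0.1, 0.1, 0.3]
finger_gap: 0.567
gripper_force: 0.0
```

Emit:
{"name": "move_arm", "arguments": {"moves": [[[0, -1.2, 0, 0, 50], [0, -1.2, 0, 0, 30], [0, -1.2, 0, 0, 18], [0, -1.2, 0, 0, 18], [0, -1.2, 0, 0, 18], [0, -1.2, 0, 0, 18], [0, -1.2, 0, 0, 18], [0, -1.2, 0, 0, 18]]]}}

```text
time_s: 15.47
tool_pos: [567.1, 52.8, -19.6]
tcp_rot: [3.14, 0.0, -3.14]
contact_force: [-0.4, 4.0, -0.3]
finger_gap: 0.269
gripper_force: 29.6
```

```bash
python3 - <<'E'
from h import *
s=robot.get_state(); print(s['time_s'],s['tool_pos'].round(2),s['tcp_rot'].round(4),s['finger_gap']*88.1,s['gripper_force'],s['contact_force'].round(2),s['moment'].round(3))
E
```

```text
15.4667 [567.12  52.8  -19.64] [ 3.1396e+00  3.0000e-04 -3.1403e+00] 23.668022476354366 29.59895269945264 [-0.38  4.03 -0.35] [0.964 0.144 0.09 ]
```

The gap is 23.7 mm at 30 N, so the fingers are on a pair of flats. I'll relieve the 4 N side load and hold to confirm the bolt has stopped.

Emit:
{"name": "move_arm", "arguments": {"moves": [[[0, 0.5, 0, 0, 18], [0, 1, 0, 0, 18], [0, 1.3, 0, 0, 18], [0, 1.3, 0, 0, 18], [0, 1.3, 0, 0, 18], [0, 1.3, 0, 0, 18], [0, 1.3, 0, 0, 18], [0, 1.3, 0, 0, 18]]]}}

```text
time_s: 16.13
tool_pos: [567.1, 52.7, -19.7]
tcp_rot: [3.141, -0.0, -3.142]
contact_force: [-1.2, 4.2, -1.0]
finger_gap: 0.271
gripper_force: 29.6
```

Emit:
{"name": "move_arm", "arguments": {"moves": [[[0, 0, 0, 0, 18], [0, 0, 0, 0, 18], [0, 0, 0, 0, 18], [0, 0, 0, 0, 18], [0, 0, 0, 0, 18], [0, 0, 0, 0, 18], [0, 0, 0, 0, 18], [0, 0, 0, 0, 18]]]}}

```text
time_s: 16.8
tool_pos: [567.1, 52.7, -19.6]
tcp_rot: [3.141, 0.0, -3.142]
contact_force: [-0.9, 5.4, -0.4]
finger_gap: 0.271
gripper_force: 29.6
```

Emit:
{"name": "move_arm", "arguments": {"moves": [[[0, 0, 0, 0, 18], [0, 0, 0, 0, 18], [0, 0, 0, 0, 18], [0, 0, 0, 0, 18], [0, 0, 0, 0, 18], [0, 0, 0, 0, 18], [0, 0, 0, 0, 18], [0, 0, 0, 0, 18]]]}}

```text
time_s: 17.47
tool_pos: [567.1, 52.8, -19.6]
tcp_rot: [3.141, 0.0, -3.141]
contact_force: [-0.9, 5.1, 0.3]
finger_gap: 0.274
gripper_force: 29.6
```

```bash
python3 - <<'E'
from h import *
s=robot.get_state(); print(s['time_s'],s['tool_pos'].round(2),s['tcp_rot'].round(4),s['finger_gap']*88.1,s['gripper_force'],s['contact_force'].round(2),s['moment'].round(3))
p,d,c=cap('scene'); W=world(d,c)
m=(np.hypot(W[...,0]-509,W[...,1]+326)<45)&(W[...,2]>16)&(W[...,2]<45); print(m.sum(),np.median(W[m],0).round(1))
q=W[(abs(W[...,0]-568)<60)&(abs(W[...,1]-51)<120)&(W[...,2]>64)&(W[...,2]<140)]
d0=np.load('scene0.npz')['d']; e=(abs(d-d0)>12)&(d>0)&(d0>0); ys,xs=np.where(cv2.morphologyEx(e.astype(np.uint8),cv2.MORPH_OPEN,np.ones((3,3))))
n,l,st,ce=cv2.connectedComponentsWithStats(cv2.morphologyEx(e.astype(np.uint8),cv2.MORPH_OPEN,np.ones((3,3)))); print(st[1:].tolist())
cv2.imwrite('pics/end.png',cv2.resize(p[...,::-1],(800,600)))
E
```

```text
17.4667 [567.11  52.75 -19.63] [ 3.1413  0.     -3.1415] 24.10104431577638 29.576312229037285 [-0.93  5.07  0.29] [1.052 0.233 0.111]
121 [ 516.8 -328.2   26.6]
[[151, 0, 72, 69, 2496], [238, 0, 70, 183, 6117], [279, 0, 3, 3, 9], [322, 0, 3, 2, 6], [312, 0, 53, 68, 1596], [282, 18, 5, 3, 15], [242, 28, 3, 3, 9], [166, 38, 3, 3, 9], [166, 42, 5, 14, 58], [342, 47, 3, 3, 9], [168, 57, 4, 9, 34], [340, 62, 3, 3, 9], [161, 67, 3, 3, 9], [330, 70, 3, 3, 9], [242, 84, 3, 3, 9], [316, 86, 3, 3, 9], [352, 90, 3, 3, 9], [332, 97, 3, 3, 9], [347, 100, 3, 3, 9], [149, 209, 14, 12, 130]]
```

View pics/end.png

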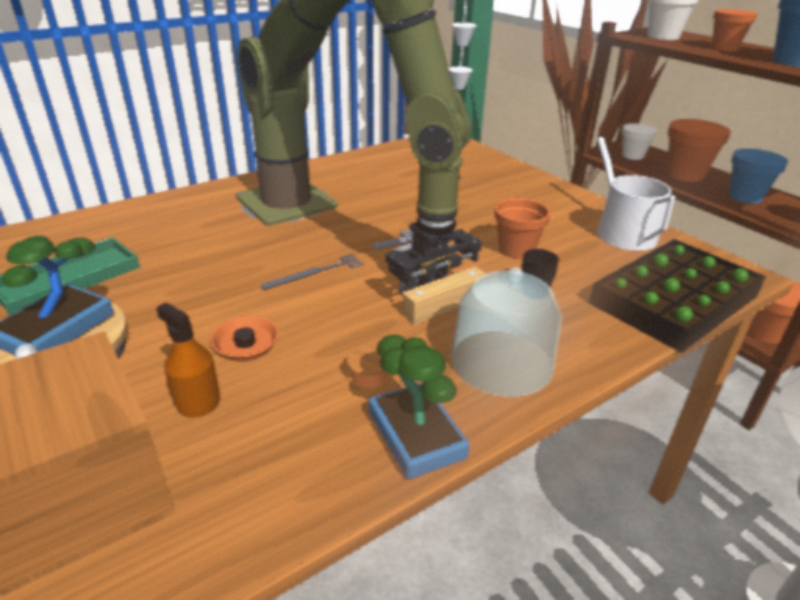

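The final view shows the cap in the saucer at (245,338), the gripper down in the gap, and everything else where it was. The gap has stayed at 24 mm for 2 s, so the head is held.

```bash
python3 -c "
from cell import robot
print(robot.sign_off())"
```

```text
the job is handed in; nothing more can be done
None
```

The black cap is in the terracotta saucer, and the gripper is holding the bare bolt head by two of its flats at about 30 N. The finger gap stayed at 24 mm for 2 s, so it isn't turning and you can go on tightening; nothing else on the bench looks to have moved.

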